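# Travel check of an expression pedal

### The job

The expression pedal on the bench, the one with the long broad treadle, is in for a travel check: press the toe end of its treadle down until the resistance firms up on the rubber bumper underneath, push against it firmly for a moment without forcing it, and leave the treadle where it stays. Then note how far it went: push the rider of the height gauge down its post until the top of the rider's plate is level with the top of the treadle's toe edge. Leave the small sustain pedal alone.

Things in the scene. Friction and masses are not known exactly. Their poses are not given: they have to be found in the camera images.
- treadle: Expression pedal's treadle: dark ribbed plate 230 x 88 x 12 mm, hinged at its heel on a fixed aluminium base 260 x 100 x 30 mm, rising 20 degrees to the toe. Origin on the hinge at the heel, 45 mm high; x level from heel to toe at rest. Near the toe it yields to a light 1 to 2 N; on the bumper this climbs 1.7 N per mm: 10 to 18 N is firm, over 35 N is forcing. It stays where left, bar a few mm of rebound.
- treadle_toe (a point): Middle of the top edge at the treadle's toe end, about 130 mm above the bench at rest. Its x axis points along the sloping plate from heel to toe, z out of the top face. Press in the middle of the top face about 35 mm back from here. The toe drops 20 to 70 mm, differing each time, before it firms up.
- rider_top (a point): Middle of the flat top of the height gauge's rider, an aluminium plate 44 x 44 x 10 mm sticking out from the post; about 130 mm high at first. x points level to the post, 12 mm thick, axis 37 mm away, with a flat rule behind it; both end 140 mm high. Fixed steel foot 100 x 90 x 22 mm. The rider slides down under a push of 3 N, up to 85 mm, and stays where left.
- paddle_tip (a point): Top of the round end, 38 mm across, of the short steel paddle of the small sustain pedal, which is a fixed black box 100 x 75 x 44 mm; about 38 mm above the bench. Not to be pressed.

How it is judged:
By the outcome, as a careful person would: the job done as asked, in the order asked, and still so for the second after the job is handed in, with the robot touching nothing.
It also fails if it takes over 45 s, if anything falls off the work surface, if the arm or the gripper's body presses on something with over 40 N, if the wrist force passes 120 N, or if a joint passes its speed limit or range.

### The arm

A 6-joint arm with a two-finger parallel gripper is mounted at the origin on the work surface. World frame = base frame: x ahead of the robot, y to its left, z up, the work surface at z = 0. Lengths are in m, angles in rad, forces in N, time in s.
With the tool pointing down it reaches from about 0.25 to 0.725 m from the base axis. Payload 4 kg.
Tool frame: the origin (TCP) lies midway between the tips of the shut fingers; the grasp point (between the pads) lies 19 mm behind it; z points along the fingers, y is the line along which they close (so a half turn about z gives the same grasp; the last joint's range is limited). The gripper opens to 85 mm and grips with 20 to 120 N. Pads are 22 mm wide; open, the fingers measure 114 mm over their backs; the gripper's body (76 mm by 85 mm) begins 54 mm behind the grasp point. The pads swing forward as they close: fully open they stand 13 mm farther back than shut.
Start: joints at [-1.172, 0.241, 0.005, 1.335, 0, 1.571], TCP at [0.194, -0.461, 0.231] pointing down, gripper open.
Joint ranges: [-2.72, 2.72], [-1.05, 1.87], [-1.09, 1.28], [-1.99, 2.15], [-1.42, 1.44], [-3.14, 3.14]. Speed limits (rad/s): [2.79, 2.79, 3.14, 3.14, 3.14, 3.14].

### API

Orientations are given as a unit quaternion [x, y, z, w].
In Python, from workcell import bot gives the robot as it stands. The module is installed in compiled form; this text tells all that it offers.
- The arm moves only by the tool jog_arm, never from a script. Its argument "deltas" is a list of rows, each an object with "fingers": the opening, from 0 (shut) to 1 (fully open); "delta_pos": the shift along the tool's x, y, z normalised to -1 to 1, where 1 is 300 mm, a list of three; "yaw": the turn about the tool's z normalised to -1 to 1, where 1 is pi/4 rad. A call has 1 to 12 rows; each row is the pose to reach, as a shift and turn from the pose commanded when the call began, along the tool's axes at that moment; what a row does not reach only later rows make up. A row lasts 1/10 s, in which the tool goes at most 50 mm and 8.59 degrees, less where a joint would pass 70% of its speed; a pose out of reach is approached as far as the arm can. A call with a number of a shift or a turn outside -1 to 1 is refused whole. A call with a gripper value outside its range is refused whole. The fingers move at their own pace and stop on an object; the grip force is fixed at half the most. Time passes only in rows, so rows that repeat a pose let the fingers close. It gives the time, the measured TCP pose, the force, the opening and the grip force at its end, in the units of the state.
- bot.get_obs(): the state, without advancing time (a new reading comes with each control period).
- bot.camera(name): name is "side" or "top"; returns a dict with "image" (480x640x3 uint8, red, green, blue), "range_z" (480x640 float32, m along the optical axis (not along the pixel's ray), 0 where there is no reading), "fx", "fy", "cx", "cy" (pixels), "rvec" (rotation vector, rad) and "tvec" (3), from world to camera coordinates, as OpenCV has them. Camera axes: x right, y down, z forward; pixel columns grow to the right and rows downward; lengths in m; the calibration is good to about 2 mm. A picture is of the moment at which its call begins.
- bot.job_done(): hands the job in; it is judged then, once.
The state is a dict: "clock": time; "joint_pos": joint angles; "joint_vel": joint speeds; "tau": joint torques, N m; "eef_pos": TCP position; "tool_rot": TCP orientation; "ft_force": force on the tool from outside, world axes, zero at the start; "ft_torque": the same for the moment, N m; "grip_width": finger opening in m; "grasp_force": force on a finger pad.
Only numpy, scipy, OpenCV 4.12 (cv2) and the standard library are available. Lean on these libraries where they do the work, as an engineer would, in place of code of your own. Each camera call takes 0.05 s, during which the arm holds its last target. There are 200 camera calls.

## Working session

There is one attempt and no reset: what is moved stays moved. The work goes in short steps, Python scripts to look and compute and a tool call to move; the robot and the scene stay as the last step left them, time stands still between calls to the robot, and variables do not carry over. Pictures are saved under pics/ and viewed, at most 10 in all, crops included, and the job is handed in when it is done.

Besides the shell and the picture viewer there is one more tool, called after ">>>" as name([rows], argument=value, ...), one row to a line, values as JSON. jog_arm: Moves the arm, as the interface text tells. Scaled input: -1 to 1 covers 300 mm each way for a shift and pi/4 rad each way for a turn. Its arguments: {"type":"object","properties":{"deltas":{"type":"array","items":{"type":"object","properties":{"fingers":{"type":"number"},"delta_pos":{"type":"array","items":{"type":"number"}},"yaw":{"type":"number"}}}}},"required":["deltas"]}

```bash
mkdir -p pics
cat > h.py <<'E'
import numpy as np, cv2
from workcell import bot
def grab(n):
    c=bot.camera(n); R,_=cv2.Rodrigues(np.array(c['rvec'],float)); c['R']=R; c['t']=np.array(c['tvec'],float).ravel(); return c
def cloud(c):
    z=c['range_z']; v,u=np.mgrid[:480,:640]
    P=np.stack([(u-c['cx'])/c['fx']*z,(v-c['cy'])/c['fy']*z,z],-1)
    W=(P-c['t'])@c['R']; W[z<=0]=np.nan; return W
def save(c,f): cv2.imwrite('pics/'+f,c['image'][...,::-1])
E
python3 - <<'E'
from h import *
for n in ('side','top'):
    c=grab(n); save(c,n+'0.png'); np.savez(n+'0.npz',W=cloud(c),im=c['image']); print(n,-c['R'].T@c['t'],c['fx'])
s=bot.get_obs(); print({k:np.round(v,3) for k,v in s.items()})
E
```

```text
side [0.2960156  0.90487515 0.7501342 ] 581.6125335140309
top [ 0.36178557 -0.00471571  0.89835513] 438.1506534879221
{'clock': np.float64(0.1), 'joint_pos': array([-1.172,  0.241,  0.004,  1.335,  0.   ,  1.571]), 'joint_vel': array([ 0.   , -0.002,  0.002, -0.001, -0.003,  0.   ]), 'tau': array([ 0.0000e+00, -3.7314e+01,  2.5301e+01,  1.1000e-02,  0.0000e+00,
        0.0000e+00]), 'eef_pos': array([ 0.194, -0.46 ,  0.231]), 'tool_rot': array([ 0.98 ,  0.198, -0.   , -0.001]), 'ft_force': array([ 0.136, -0.216, -0.285]), 'ft_torque': array([0.008, 0.009, 0.022]), 'grasp_force': np.float64(0.0), 'grip_width': np.float64(0.085)}
```

View pics/side0.png

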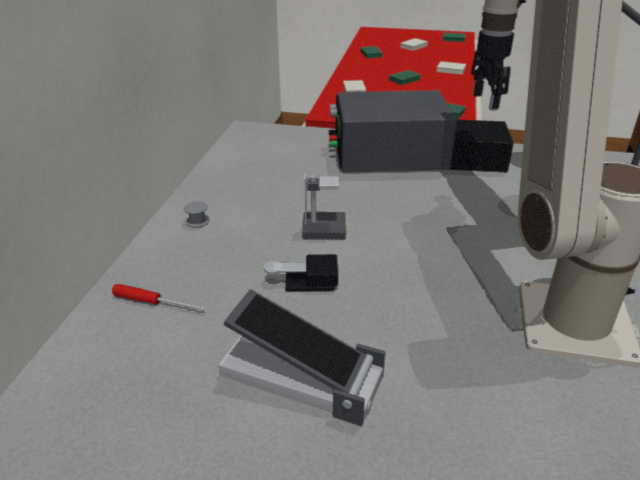

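View pics/top0.png

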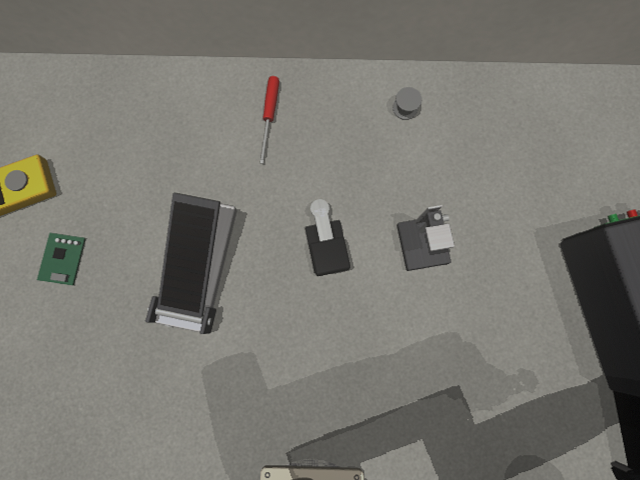

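The side view shows the treadle with its toe edge from about (228,325) to (254,292), the sustain pedal at (310,272) and the gauge rider at (325,183). In the top view the toe edge runs from (174,194) to (220,203), the rider plate is at (440,237) and the post at (435,215).

```bash
python3 - <<'E'
from h import *
d=np.load('top0.npz'); W=d['W']
for n,(u,v) in dict(toeL=(176,198),toeM=(196,201),toeR=(216,206),mid=(190,250),heel=(183,300),rider=(440,237),r1=(430,228),r2=(450,246),post=(436,215),tip=(320,207)).items(): print(n,np.round(W[v,u],3))
# rider plate in top view
m=(abs(W[...,2]-.13)<.006); m[:, :380]=0; m[:,500:]=0
v,u=np.nonzero(m); P=W[m]; print('rider',len(P),np.median(P,0)); print(cv2.minAreaRect(P[:,:2].astype(np.float32)*1000))
# treadle plane
reg=np.zeros(m.shape,bool); reg[190:310,150:235]=1
reg&=(W[...,2]>.055)
P=W[reg]; 
for _ in range(4):
    A=np.c_[P[:,:2],np.ones(len(P))]; co=np.linalg.lstsq(A,P[:,2],rcond=None)[0]; P=P[abs(A@co-P[:,2])<.004]
print('plane',co,len(P),np.degrees(np.arctan(np.hypot(*co[:2]))),np.degrees(np.arctan2(co[1],co[0])),cv2.minAreaRect(P[:,:2].astype(np.float32)*1000),P[:,2].max())
d=np.load('side0.npz'); S=d['W']
for n,(u,v) in dict(toeA=(230,324),toeB=(254,294),toeM=(243,310),rider=(325,183),post=(311,183)).items(): print('S',n,np.round(S[v,u],3))
m=(abs(S[...,2]-.13)<.006); m[:,:290]=0; m[:,360:]=0; m[210:]=0;m[:160]=0
P=S[m];print('S rider',len(P),np.median(P,0),cv2.minAreaRect(P[:,:2].astype(np.float32)*1000))
E
python3 - <<'E'
import cv2,numpy as np
d=np.load('top0.npz')['im'][...,::-1]; s=np.load('side0.npz')['im'][...,::-1]
a=cv2.resize(d[185:285,385:475],None,fx=4,fy=4,interpolation=2); b=cv2.resize(s[165:265,280:370],None,fx=4,fy=4,interpolation=2)
cv2.imwrite('pics/g.png',np.hstack([a,b]))
E
```

```text
toeL [0.58  0.262 0.125]
toeM [0.575 0.224 0.127]
toeR [0.566 0.187 0.127]
mid [0.489 0.237 0.096]
heel [0.398 0.253 0.062]
rider [ 0.517 -0.218  0.13 ]
r1 [ 0.533 -0.2    0.13 ]
r2 [ 0.502 -0.235  0.13 ]
post [ 0.555 -0.209  0.141]
tip [ 0.592 -0.002  0.04 ]
rider 822 [ 0.52590418 -0.21397072  0.12938789]
((534.0043334960938, -214.120361328125), (76.76927185058594, 46.268402099609375), 7.996310710906982)
plane [ 0.3548941  -0.05950989 -0.06229975] 5233 19.79121318367528 -9.51899940011182 ((480.9840087890625, 249.9010009765625), (113.5954818725586, 212.3056182861328), 83.79161834716797) 0.13203560448124912
S toeA [0.579 0.267 0.125]
S toeB [0.563 0.19  0.127]
S toeM [0.57  0.23  0.124]
S rider [ 0.523 -0.204  0.132]
S post [ 0.554 -0.204  0.129]
S rider 316 [ 0.52576443 -0.21007012  0.12977502] ((532.6389770507812, -219.95123291015625), (76.2568359375, 51.48173141479492), 4.659438133239746)
```

View pics/g.png

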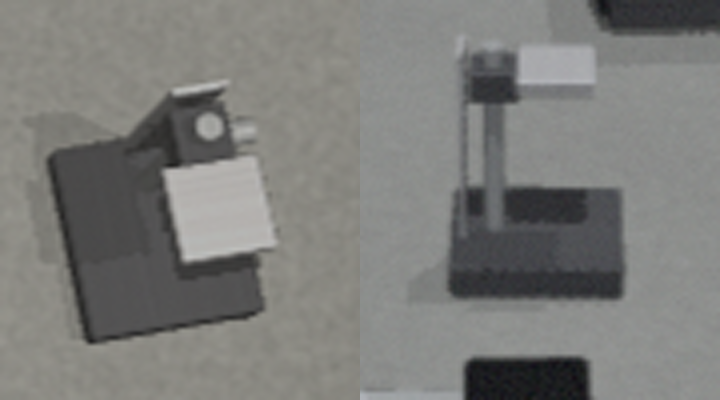

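Run:
```python
from h import *
W=np.load('top0.npz')['W']; S=np.load('side0.npz')['W']
for n,A in (('top',W),('side',S)):
    for y in (-.75,-.65,-.55,-.45,-.35):
        m=(abs(A[...,1]-y)<.05)&(A[...,2]>.03)&(A[...,2]<.2)
        if m.sum(): P=A[m]; print(n,y,P[:,0].min(),P[:,0].max(),P[:,2].max())
s=bot.get_obs()
from scipy.spatial.transform import Rotation as Ro
R=Ro.from_quat(s['tool_rot']).as_matrix(); print(np.round(R,3))
for t in ([.44,-.02,.23],[.5445,.2305,.18],): print(np.round(R.T@(np.array(t)-s['eef_pos'])/.3,3))
```

```text
top -0.65 0.5846575810278984 0.5989493927226671 0.05533446497543917
top -0.55 0.11536892690997619 0.5877531294427314 0.15864617289667923
top -0.45 0.5044135836746834 0.5443526129672617 0.15773278437488095
side -0.75 0.10422248174403435 1.2846545658273179 0.1999193268798419
side -0.65 -0.22995825102909237 1.284603042337464 0.19972701177745897
side -0.55 0.09257058492234206 1.2843045165684932 0.19972434737420725
side -0.45 0.4917483066146489 1.2848102950871862 0.1999255681929276
side -0.35 1.2698109354715026 1.2856708839899331 0.19988138204408346
[[ 0.922  0.388 -0.001]
 [ 0.388 -0.922  0.002]
 [ 0.    -0.002 -1.   ]]
[ 1.326 -1.034  0.004]
[ 1.971 -1.668  0.172]
```

>>> jog_arm([
  {"fingers": 0,"delta_pos": [1,-1,0],"yaw": 0},
  {"fingers": 0,"delta_pos": [1,-1,0],"yaw": 0},
  {"fingers": 0,"delta_pos": [1,-1,0],"yaw": 0},
  {"fingers": 0,"delta_pos": [1,-1,0],"yaw": 0},
  {"fingers": 0,"delta_pos": [1,-1,0],"yaw": 0},
  {"fingers": 0,"delta_pos": [1,-1,0],"yaw": 0},
  {"fingers": 0,"delta_pos": [1,-1,0],"yaw": 0},
  {"fingers": 0,"delta_pos": [1,-1,0],"yaw": 0},
  {"fingers": 0,"delta_pos": [1,-1,0],"yaw": 0},
  {"fingers": 0,"delta_pos": [1,-1,0],"yaw": 0},
  {"fingers": 0,"delta_pos": [1,-1,0],"yaw": 0},
])

```text
clock: 1.2
eef_pos: [0.3538, -0.0675, 0.231]
tool_rot: [0.98, 0.199, -0.001, 0.0]
ft_force: [-1.0, -0.7, 0.5]
grip_width: 0.0001
grasp_force: 0.0
```

```bash
cat >> h.py <<'E'
from scipy.spatial.transform import Rotation as Ro
def to(t,yaw_deg=None):
    s=bot.get_obs(); R=Ro.from_quat(s['tool_rot']).as_matrix(); y=np.degrees(np.arctan2(R[1,0],R[0,0]))
    print('pos',np.round(s['eef_pos'],4),'xyaw',y.round(2),'q',np.round(s['joint_pos'],2),'F',np.round(s['ft_force'],2),'t',s['clock'])
    print('delta',np.round(R.T@(np.array(t)-s['eef_pos'])/.3,4), 'yaw cmd',None if yaw_deg is None else -(yaw_deg-y)/45)
E
python3 -c "
from h import *
to([.5445,.2305,.16],-10)"
```

```text
pos [ 0.3538 -0.0675  0.231 ] xyaw 22.96 q [-0.19 -0.04 -0.31  1.3  -0.    2.55] F [-0.95 -0.7   0.46] t 1.2
delta [ 0.973  -0.6666  0.2357] yaw cmd 0.7325055284542714
```

>>> jog_arm([
  {"fingers": 0,"delta_pos": [0.97,-0.67,0],"yaw": -1},
  {"fingers": 0,"delta_pos": [0.97,-0.67,0],"yaw": -1},
  {"fingers": 0,"delta_pos": [0.97,-0.67,0],"yaw": -1},
  {"fingers": 0,"delta_pos": [0.97,-0.67,0],"yaw": -1},
  {"fingers": 0,"delta_pos": [0.97,-0.67,0],"yaw": -1},
  {"fingers": 0,"delta_pos": [0.97,-0.67,0],"yaw": -1},
  {"fingers": 0,"delta_pos": [0.97,-0.67,0],"yaw": -1},
  {"fingers": 0,"delta_pos": [0.97,-0.67,0.23],"yaw": -1},
  {"fingers": 0,"delta_pos": [0.97,-0.67,0.23],"yaw": -1},
  {"fingers": 0,"delta_pos": [0.97,-0.67,0.23],"yaw": -1},
  {"fingers": 0,"delta_pos": [0.97,-0.67,0.23],"yaw": -1},
])

```text
clock: 2.3
eef_pos: [0.5445, 0.2288, 0.1623]
tool_rot: [0.83, 0.557, -0.001, -0.0]
ft_force: [0.4, 0.1, 1.4]
grip_width: 0.0002
grasp_force: 0.0
```

```bash
python3 -c "
from h import *
to([.5445,.2305,.125],80)
c=grab('side');d=grab('top')
a=cv2.resize(c['image'][230:430,200:400],None,fx=2,fy=2);b=cv2.resize(d['image'][170:340,110:280],(400,400))
cv2.imwrite('pics/p1.png',np.hstack([a,b])[...,::-1])"
```

```text
pos [0.5445 0.2288 0.1623] xyaw 67.72 q [ 0.4   0.46  0.13  1.25 -0.    2.36] F [0.35 0.14 1.35] t 2.3
delta [ 0.0054 -0.0022  0.1242] yaw cmd -0.27287575475691944
```

View pics/p1.png

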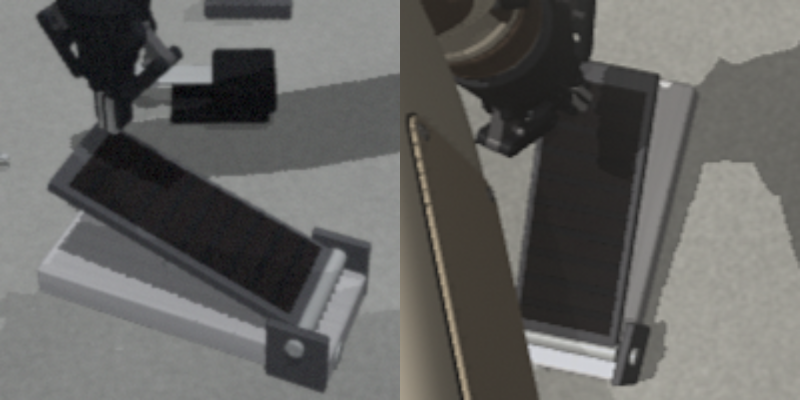

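>>> jog_arm([
  {"fingers": 0,"delta_pos": [0,0,0.04],"yaw": -0.27},
  {"fingers": 0,"delta_pos": [0,0,0.08],"yaw": -0.27},
  {"fingers": 0,"delta_pos": [0,0,0.12],"yaw": -0.27},
  {"fingers": 0,"delta_pos": [0,0,0.14],"yaw": -0.27},
  {"fingers": 0,"delta_pos": [0,0,0.155],"yaw": -0.27},
  {"fingers": 0,"delta_pos": [0,0,0.17],"yaw": -0.27},
  {"fingers": 0,"delta_pos": [0,0,0.185],"yaw": -0.27},
  {"fingers": 0,"delta_pos": [0,0,0.195],"yaw": -0.27},
  {"fingers": 0,"delta_pos": [0,0,0.195],"yaw": -0.27},
])

```text
clock: 3.3
eef_pos: [0.544, 0.2304, 0.1034]
tool_rot: [0.766, 0.643, -0.0, -0.0]
ft_force: [-0.4, -0.0, 0.2]
grip_width: 0.0004
grasp_force: 0.0
```

>>> jog_arm([
  {"fingers": 0,"delta_pos": [0,0,0.007],"yaw": 0},
  {"fingers": 0,"delta_pos": [0,0,0.014],"yaw": 0},
  {"fingers": 0,"delta_pos": [0,0,0.02],"yaw": 0},
  {"fingers": 0,"delta_pos": [0,0,0.02],"yaw": 0},
])

```text
clock: 3.7
eef_pos: [0.5441, 0.2304, 0.0975]
tool_rot: [0.766, 0.643, -0.0, -0.0]
ft_force: [-0.1, 0.1, 0.3]
grip_width: 0.0002
grasp_force: 0.1
```

```bash
python3 -c "
from h import *
to([.5445,.2305,.09],80)
W=cloud(grab('side'))
for u,v in ((225,325),(229,325),(232,326),(234,331),(240,335)): print(u,v,np.round(W[v,u],3))
for i in range(4):
  print(np.round(bot.get_obs()['ft_force'],2))"
```

```text
pos [0.5441 0.2304 0.0975] xyaw 80.0 q [0.4  0.5  0.03 1.1  0.   2.15] F [-0.13  0.14  0.3 ] t 3.7
delta [0.0005 0.0014 0.0251] yaw cmd 1.1407024673341464e-05
225 325 [ 0.644  0.143 -0.   ]
229 325 [0.588 0.251 0.107]
232 326 [0.583 0.251 0.106]
234 331 [0.576 0.26  0.105]
240 335 [0.566 0.262 0.1  ]
[-0.23 -0.43  0.33]
[-0.23 -0.43  0.33]
[-0.23 -0.43  0.33]
[-0.23 -0.43  0.33]
```

>>> jog_arm([
  {"fingers": 0,"delta_pos": [0,0,0.007],"yaw": 0},
  {"fingers": 0,"delta_pos": [0,0,0.014],"yaw": 0},
  {"fingers": 0,"delta_pos": [0,0,0.02],"yaw": 0},
  {"fingers": 0,"delta_pos": [0,0,0.02],"yaw": 0},
])

```text
clock: 4.15
eef_pos: [0.5441, 0.2304, 0.0915]
tool_rot: [0.766, 0.643, -0.0, -0.0]
ft_force: [0.1, 0.1, -0.5]
grip_width: -0.0001
grasp_force: 0.1
```

>>> jog_arm([
  {"fingers": 0,"delta_pos": [0,0,0.007],"yaw": 0},
  {"fingers": 0,"delta_pos": [0,0,0.014],"yaw": 0},
  {"fingers": 0,"delta_pos": [0,0,0.014],"yaw": 0},
])

```text
clock: 4.45
eef_pos: [0.544, 0.2304, 0.0872]
tool_rot: [0.766, 0.643, -0.0, -0.0]
ft_force: [0.1, -0.2, 0.4]
grip_width: -0.0001
grasp_force: 0.1
```

>>> jog_arm([
  {"fingers": 0,"delta_pos": [0,0,0.007],"yaw": 0},
  {"fingers": 0,"delta_pos": [0,0,0.014],"yaw": 0},
  {"fingers": 0,"delta_pos": [0,0,0.014],"yaw": 0},
])

```text
clock: 4.75
eef_pos: [0.544, 0.2304, 0.083]
tool_rot: [0.766, 0.643, -0.0, -0.0]
ft_force: [-0.4, -0.4, 0.7]
grip_width: -0.0001
grasp_force: 0.1
```

>>> jog_arm([
  {"fingers": 0,"delta_pos": [0,0,0.007],"yaw": 0},
  {"fingers": 0,"delta_pos": [0,0,0.014],"yaw": 0},
  {"fingers": 0,"delta_pos": [0,0,0.014],"yaw": 0},
])

```text
clock: 5.05
eef_pos: [0.544, 0.2304, 0.0788]
tool_rot: [0.766, 0.643, -0.0, -0.0]
ft_force: [0.4, 0.6, 0.7]
grip_width: -0.0001
grasp_force: 0.1
```

>>> jog_arm([
  {"fingers": 0,"delta_pos": [0,0,0.007],"yaw": 0},
  {"fingers": 0,"delta_pos": [0,0,0.014],"yaw": 0},
  {"fingers": 0,"delta_pos": [0,0,0.014],"yaw": 0},
])

```text
clock: 5.35
eef_pos: [0.5441, 0.2304, 0.0746]
tool_rot: [0.766, 0.643, -0.0, -0.0]
ft_force: [-0.0, 0.5, 0.2]
grip_width: -0.0001
grasp_force: 0.0
```

>>> jog_arm([
  {"fingers": 0,"delta_pos": [0,0,0.007],"yaw": 0},
  {"fingers": 0,"delta_pos": [0,0,0.014],"yaw": 0},
  {"fingers": 0,"delta_pos": [0,0,0.014],"yaw": 0},
])

```text
clock: 5.65
eef_pos: [0.544, 0.2304, 0.0704]
tool_rot: [0.766, 0.643, -0.0, -0.0]
ft_force: [-0.7, 0.1, 0.3]
grip_width: -0.0002
grasp_force: 0.0
```

```bash
cat >> h.py <<'E'
u_=np.array([np.cos(np.radians(-9.5)),np.sin(np.radians(-9.5))]); H_=np.array([.577,.225])-u_*.216
def plane(W):
    d=W[...,:2]-H_; a=d@u_; b=d@np.array([-u_[1],u_[0]])
    m=(a>.05)&(a<.17)&(abs(b)<.036)&(W[...,2]>.035)&(W[...,2]<.14); P=np.c_[a[m],W[...,2][m]]
    for _ in range(8):
        co=np.polyfit(P[:,0],P[:,1],1); r=np.polyval(co,P[:,0])-P[:,1]; P=P[abs(r)<max(.003,1.5*r.std())]
    ang=np.arctan(co[0]); print('n',len(P),'angle',np.degrees(ang),'std',np.std(np.polyval(co,P[:,0])-P[:,1]),'z(a=.1)',np.polyval(co,.1),'z at .21',np.polyval(co,.21),'z toe',np.polyval(co,.23*np.cos(ang)))
    return co
E
python3 -c "
from h import *
plane(np.load('side0.npz')['W']);plane(np.load('top0.npz')['W'])
c=grab('side'); plane(cloud(c)); save(c,'p2.png')"
```

```text
n 2631 angle 19.915713710333968 std 0.001276611235805401 z(a=.1) 0.08691805847055104 z at .21 0.12677162737597822 z toe 0.12903414720607453
n 2429 angle 19.96140627847526 std 0.001293293894689397 z(a=.1) 0.08758907564283432 z at .21 0.1275419117040115 z toe 0.12978734871810965
n 2369 angle 6.038401824255721 std 0.001229425466872639 z(a=.1) 0.0624100997089395 z at .21 0.07404611150671693 z toe 0.07602675863205378
```

View pics/p2.png

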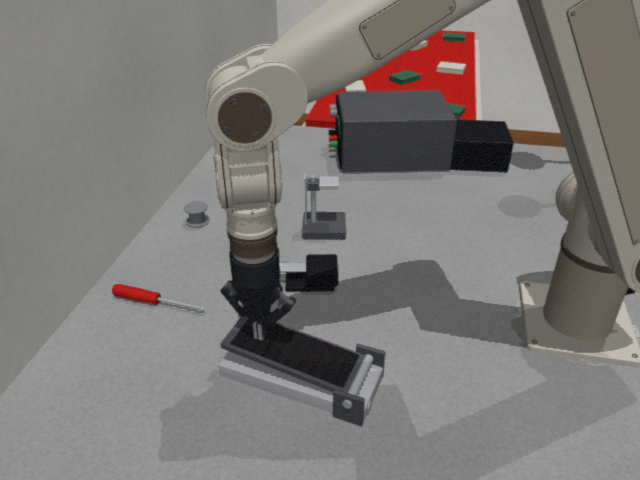

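The treadle, its toe near (245,325), follows the fingertips at (258,333). It is down to about 6°, with no bumper yet, so I continue.

>>> jog_arm([
  {"fingers": 0,"delta_pos": [0,0,0.007],"yaw": 0},
  {"fingers": 0,"delta_pos": [0,0,0.014],"yaw": 0},
  {"fingers": 0,"delta_pos": [0,0,0.014],"yaw": 0},
])

```text
clock: 6.0
eef_pos: [0.5441, 0.2304, 0.0662]
tool_rot: [0.766, 0.643, -0.0, -0.0]
ft_force: [-0.9, 0.6, -0.5]
grip_width: -0.0006
grasp_force: 0.0
```

>>> jog_arm([
  {"fingers": 0,"delta_pos": [0,0,0.007],"yaw": 0},
  {"fingers": 0,"delta_pos": [0,0,0.014],"yaw": 0},
  {"fingers": 0,"delta_pos": [0,0,0.014],"yaw": 0},
])

```text
clock: 6.3
eef_pos: [0.5445, 0.2304, 0.0626]
tool_rot: [0.766, 0.643, 0.0, 0.0]
ft_force: [-0.2, -0.5, 2.8]
grip_width: -0.0
grasp_force: 1.1
```

>>> jog_arm([
  {"fingers": 0,"delta_pos": [0,0,0.006],"yaw": 0},
  {"fingers": 0,"delta_pos": [0,0,0.012],"yaw": 0},
  {"fingers": 0,"delta_pos": [0,0,0.012],"yaw": 0},
])

```text
clock: 6.6
eef_pos: [0.5448, 0.2304, 0.0598]
tool_rot: [0.766, 0.643, 0.001, 0.0]
ft_force: [-0.5, -1.4, 7.9]
grip_width: 0.0006
grasp_force: 3.4
```

>>> jog_arm([
  {"fingers": 0,"delta_pos": [0,0,0.007],"yaw": 0},
  {"fingers": 0,"delta_pos": [0,0,0.014],"yaw": 0},
  {"fingers": 0,"delta_pos": [0,0,0.014],"yaw": 0},
  {"fingers": 0,"delta_pos": [0,0,0.014],"yaw": 0},
  {"fingers": 0,"delta_pos": [0,0,0.014],"yaw": 0},
])

```text
clock: 7.1
eef_pos: [0.545, 0.2303, 0.0567]
tool_rot: [0.766, 0.643, 0.001, 0.001]
ft_force: [-1.6, -2.3, 12.5]
grip_width: -0.0002
grasp_force: 6.0
```

>>> jog_arm([
  {"fingers": 0,"delta_pos": [0,0,0.004],"yaw": 0},
  {"fingers": 0,"delta_pos": [0,0,0.004],"yaw": 0},
  {"fingers": 0,"delta_pos": [0,0,0.004],"yaw": 0},
  {"fingers": 0,"delta_pos": [0,0,0.004],"yaw": 0},
  {"fingers": 0,"delta_pos": [0,0,0.004],"yaw": 0},
  {"fingers": 0,"delta_pos": [0,0,0.004],"yaw": 0},
  {"fingers": 0,"delta_pos": [0,0,0.004],"yaw": 0},
])

```text
clock: 7.8
eef_pos: [0.5451, 0.2303, 0.0561]
tool_rot: [0.766, 0.643, 0.001, 0.001]
ft_force: [-3.5, -2.4, 14.7]
grip_width: -0.0003
grasp_force: 7.4
```

>>> jog_arm([
  {"fingers": 0,"delta_pos": [0,0,-0.01],"yaw": 0},
  {"fingers": 0,"delta_pos": [0,0,-0.02],"yaw": 0},
  {"fingers": 0,"delta_pos": [0,0,-0.03],"yaw": 0},
  {"fingers": 0,"delta_pos": [0,0,-0.05],"yaw": 0},
  {"fingers": 0,"delta_pos": [0,0,-0.1],"yaw": 0},
  {"fingers": 0,"delta_pos": [0,0,-0.2],"yaw": 0},
  {"fingers": 0,"delta_pos": [0,0,-0.35],"yaw": 0},
  {"fingers": 0,"delta_pos": [0,0,-0.5],"yaw": 0},
  {"fingers": 0,"delta_pos": [0,0,-0.5],"yaw": 0},
])

```text
clock: 8.7
eef_pos: [0.5476, 0.2321, 0.2107]
tool_rot: [0.766, 0.643, 0.006, 0.002]
ft_force: [0.2, 0.4, 1.2]
grip_width: 0.0002
grasp_force: 0.0
```

```bash
python3 -c "
from h import *
c=grab('side'); plane(cloud(c)); np.savez('side1.npz',W=cloud(c),im=c['image'])
to([.507,-.22,.2],100)"
```

```text
n 2331 angle 3.6430681439388954 std 0.0012182719228099354 z(a=.1) 0.058530994432177935 z at .21 0.06553462396023405 z toe 0.066778419351178
pos [0.5463 0.2315 0.2073] xyaw 80.01 q [0.4  0.43 0.21 1.35 0.   2.15] F [ 0.51 -0.02  0.1 ] t 8.75
delta [-1.5052  0.1319  0.0184] yaw cmd -0.4441883105292763
```

>>> jog_arm([
  {"fingers": 0,"delta_pos": [-0.8,0,0],"yaw": 0.2},
  {"fingers": 0,"delta_pos": [-0.8,0.07,0],"yaw": 0.4},
  {"fingers": 0,"delta_pos": [-0.8,0.07,0],"yaw": 0.6},
  {"fingers": 0,"delta_pos": [-0.8,0.07,0],"yaw": 0.8},
  {"fingers": 0,"delta_pos": [-0.8,0.07,0],"yaw": 0.8},
  {"fingers": 0,"delta_pos": [-0.8,0.07,0],"yaw": 0.8},
])

```text
clock: 9.35
eef_pos: [0.5216, -0.0141, 0.2017]
tool_rot: [0.929, 0.371, -0.002, -0.0]
ft_force: [-0.5, 0.1, -0.1]
grip_width: -0.0001
grasp_force: 0.0
```

```bash
python3 -c "
from h import *
S=np.load('side0.npz')['W'];print(S[181,329],S[182,330])
to([.505,-.220,.2],10)"
```

```text
[ 0.51673043 -0.21878666  0.12983293] [ 0.51344396 -0.2136509   0.13040848]
pos [ 0.5216 -0.0141  0.2017] xyaw 43.58 q [-0.03  0.3   0.01  1.28 -0.    2.35] F [-0.52  0.09 -0.09] t 9.35
delta [-0.5132  0.4591  0.0067] yaw cmd 0.7461525802943229
```

>>> jog_arm([
  {"fingers": 0,"delta_pos": [-0.51,0.46,0],"yaw": 0.75},
  {"fingers": 0,"delta_pos": [-0.51,0.46,0],"yaw": 0.75},
  {"fingers": 0,"delta_pos": [-0.51,0.46,0],"yaw": 0.75},
  {"fingers": 0,"delta_pos": [-0.51,0.46,0],"yaw": 0.75},
  {"fingers": 0,"delta_pos": [-0.51,0.46,0],"yaw": 0.75},
  {"fingers": 0,"delta_pos": [-0.51,0.46,0],"yaw": 0.75},
  {"fingers": 0,"delta_pos": [-0.51,0.46,0.15],"yaw": 0.75},
  {"fingers": 0,"delta_pos": [-0.51,0.46,0.2],"yaw": 0.75},
  {"fingers": 0,"delta_pos": [-0.51,0.46,0.2],"yaw": 0.75},
])

```text
clock: 10.25
eef_pos: [0.5068, -0.2118, 0.1398]
tool_rot: [0.996, 0.091, -0.003, -0.002]
ft_force: [-0.4, 0.6, 0.4]
grip_width: 0.0
grasp_force: 0.0
```

```bash
python3 -c "
from h import *
to([.505,-.220,.128],10)
c=grab('side');d=grab('top'); plane(cloud(c)); plane(cloud(d))
a=cv2.resize(c['image'][140:260,260:380],(480,480));b=cv2.resize(d['image'][180:300,370:490],(480,480)) if 0 else cv2.resize(c['image'][290:410,200:400],(800,480))[:,:310]
cv2.imwrite('pics/p3.png',np.hstack([a,b])[...,::-1])"
```

```text
pos [ 0.5068 -0.2118  0.1398] xyaw 10.46 q [-0.4   0.4  -0.02  1.16  0.    2.56] F [-0.39  0.59  0.44] t 10.25
delta [-0.0107  0.026   0.0392] yaw cmd 0.010254645793995347
n 2323 angle 3.6063226884383353 std 0.0012421829751233045 z(a=.1) 0.058535694230032784 z at .21 0.06546849445102089 z toe 0.06670029879303253
n 2211 angle 3.6243511479871113 std 0.0013238391214884665 z(a=.1) 0.05916124547077577 z at .21 0.06612879602635242 z toe 0.06736648566882932
```

View pics/p3.png

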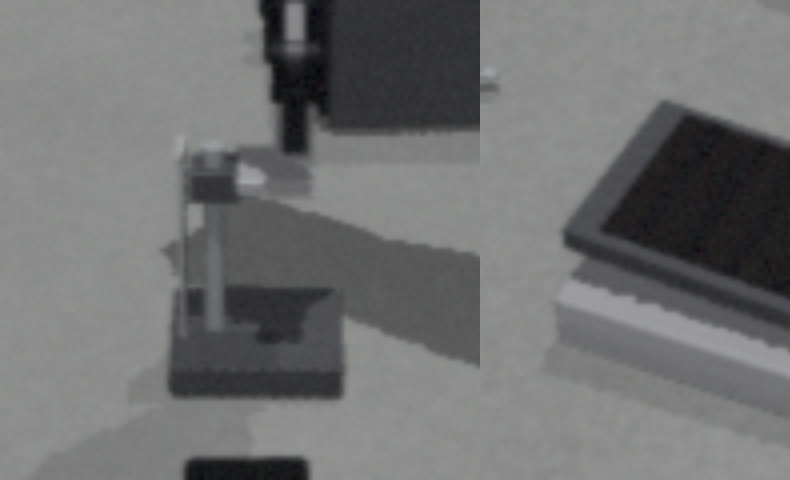

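>>> jog_arm([
  {"fingers": 0,"delta_pos": [0,0,0],"yaw": 0},
  {"fingers": 0,"delta_pos": [0,0,0],"yaw": 0},
])

```text
clock: 10.55
eef_pos: [0.5102, -0.2149, 0.1449]
tool_rot: [0.996, 0.09, 0.001, 0.001]
ft_force: [0.1, -0.9, -0.4]
grip_width: 0.0002
grasp_force: 0.0
```

```bash
python3 -c "
from h import *
to([.505,-.220,.128],10)
for f in ('side0','top0','side1'):
    W=np.load(f+'.npz')['W']; co=plane(W)
    d=W[...,:2]-H_; a=d@u_; b=d@np.array([-u_[1],u_[0]]); r=W[...,2]-np.polyval(co,a)
    for lo in np.arange(.17,.24,.006):
        m=(a>lo)&(a<lo+.006)&(abs(b)<.036)&(abs(r)<.012); print(round(lo,3),m.sum(),np.round(np.median(r[m])*1e3,2) if m.any() else '')
"
```

```text
pos [ 0.5102 -0.2149  0.1449] xyaw 10.31 q [-0.4   0.39 -0.01  1.16  0.    2.56] F [ 0.08 -0.91 -0.41] t 10.55
delta [-0.0203  0.0135  0.0564] yaw cmd 0.006976003244430333
n 2631 angle 19.915713710333968 std 0.001276611235805401 z(a=.1) 0.08691805847055104 z at .21 0.12677162737597822 z toe 0.12903414720607453
0.17 129 0.28
0.176 136 -0.15
0.182 138 0.16
0.188 126 0.62
0.194 129 0.05
0.2 131 0.11
0.206 122 -0.74
0.212 126 -0.9
0.218 45 -1.46
0.224 0 
0.23 0 
0.236 0 
n 2429 angle 19.96140627847526 std 0.001293293894689397 z(a=.1) 0.08758907564283432 z at .21 0.1275419117040115 z toe 0.12978734871810965
0.17 132 0.14
0.176 126 -0.27
0.182 137 -0.38
0.188 133 0.55
0.194 131 -0.39
0.2 134 -0.36
0.206 134 -1.27
0.212 129 -1.3
0.218 88 -2.48
0.224 1 -11.49
0.23 0 
0.236 0 
n 2331 angle 3.6430681439388954 std 0.0012182719228099354 z(a=.1) 0.058530994432177935 z at .21 0.06553462396023405 z toe 0.066778419351178
0.17 118 -0.15
0.176 118 0.13
0.182 106 0.17
0.188 115 -0.26
0.194 111 -0.05
0.2 128 0.35
0.206 97 0.11
0.212 102 -0.25
0.218 106 -0.66
0.224 102 -1.2
0.23 88 -1.18
0.236 0
```

>>> jog_arm([
  {"fingers": 0,"delta_pos": [-0.02,0.013,0],"yaw": 0},
  {"fingers": 0,"delta_pos": [-0.02,0.013,0.02],"yaw": 0},
  {"fingers": 0,"delta_pos": [-0.02,0.013,0.04],"yaw": 0},
  {"fingers": 0,"delta_pos": [-0.02,0.013,0.055],"yaw": 0},
  {"fingers": 0,"delta_pos": [-0.02,0.013,0.07],"yaw": 0},
  {"fingers": 0,"delta_pos": [-0.02,0.013,0.085],"yaw": 0},
  {"fingers": 0,"delta_pos": [-0.02,0.013,0.1],"yaw": 0},
  {"fingers": 0,"delta_pos": [-0.02,0.013,0.1],"yaw": 0},
])

```text
clock: 11.35
eef_pos: [0.5036, -0.2198, 0.1125]
tool_rot: [0.996, 0.089, -0.0, -0.0]
ft_force: [0.1, 0.2, 0.1]
grip_width: 0.0002
grasp_force: 0.0
```

>>> jog_arm([
  {"fingers": 0,"delta_pos": [0,0,0.015],"yaw": 0},
  {"fingers": 0,"delta_pos": [0,0,0.03],"yaw": 0},
  {"fingers": 0,"delta_pos": [0,0,0.045],"yaw": 0},
  {"fingers": 0,"delta_pos": [0,0,0.06],"yaw": 0},
  {"fingers": 0,"delta_pos": [0,0,0.075],"yaw": 0},
  {"fingers": 0,"delta_pos": [0,0,0.09],"yaw": 0},
  {"fingers": 0,"delta_pos": [0,0,0.1],"yaw": 0},
  {"fingers": 0,"delta_pos": [0,0,0.11],"yaw": 0},
  {"fingers": 0,"delta_pos": [0,0,0.12],"yaw": 0},
  {"fingers": 0,"delta_pos": [0,0,0.125],"yaw": 0},
  {"fingers": 0,"delta_pos": [0,0,0.125],"yaw": 0},
])

```text
clock: 12.45
eef_pos: [0.5036, -0.2201, 0.0755]
tool_rot: [0.996, 0.089, -0.0, 0.0]
ft_force: [0.3, -0.5, -0.7]
grip_width: -0.0
grasp_force: 0.2
```

```bash
cat >> h.py <<'E'
def rider(W,lo=.05,hi=.14):
    p=np.array([np.cos(np.radians(10)),np.sin(np.radians(10))]); d=W[...,:2]-np.array([.517,-.2185]); a=d@p; b=d@np.array([-p[1],p[0]])
    m=(abs(a)<.018)&(abs(b)<.018)&(W[...,2]>lo)&(W[...,2]<hi); z=W[...,2][m]
    h,e=np.histogram(z,np.arange(lo,hi,.002)); k=e[h.argmax()]+.001; q=z[abs(z-k)<.0035]; print('rider',len(z),len(q),np.median(q),q.mean())
E
python3 -c "
from h import *
for f in ('side0','top0'): rider(np.load(f+'.npz')['W'])
to([.505,-.220,.066],10)
c=grab('side'); rider(cloud(c)); a=cv2.resize(c['image'][140:260,260:380],(480,480)); d=grab('top'); rider(cloud(d)); cv2.imwrite('pics/p4.png',a[...,::-1])"
```

```text
rider 138 124 0.13014381486283785 0.13018595665587304
rider 401 398 0.12951929933349937 0.12946693007746196
pos [ 0.5036 -0.2201  0.0755] xyaw 10.25 q [-0.41  0.45 -0.12  1.   -0.    2.55] F [ 0.28 -0.46 -0.67] t 12.45
delta [0.0047 0.0004 0.0318] yaw cmd 0.00547597386189263
rider 185 102 0.0764188910365706 0.07637399071061236
rider 17 17 0.07538858580955339 0.07555483981674992
```

View pics/p4.png

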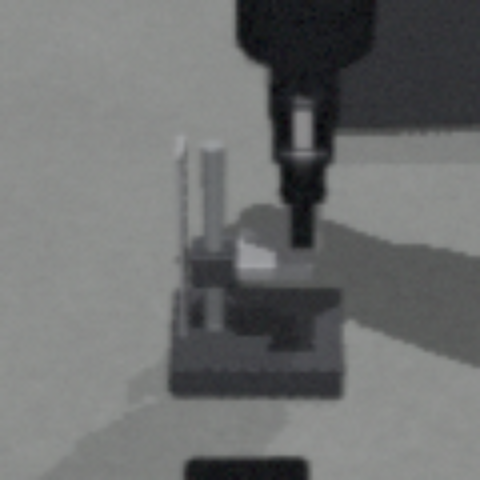

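The rider follows the fingertip at (302,245), and the gripper body at (305,40) stays clear of the post. I push down the remaining 9 mm.

>>> jog_arm([
  {"fingers": 0,"delta_pos": [0,0,0.008],"yaw": 0},
  {"fingers": 0,"delta_pos": [0,0,0.016],"yaw": 0},
  {"fingers": 0,"delta_pos": [0,0,0.022],"yaw": 0},
  {"fingers": 0,"delta_pos": [0,0,0.026],"yaw": 0},
  {"fingers": 0,"delta_pos": [0,0,0.028],"yaw": 0},
  {"fingers": 0,"delta_pos": [0,0,0.028],"yaw": 0},
  {"fingers": 0,"delta_pos": [0,0,0.028],"yaw": 0},
])

```text
clock: 13.25
eef_pos: [0.5041, -0.2199, 0.0674]
tool_rot: [0.996, 0.089, 0.0, -0.0]
ft_force: [-0.8, 0.4, -0.5]
grip_width: -0.0002
grasp_force: 0.0
```

>>> jog_arm([
  {"fingers": 0,"delta_pos": [0,0,-0.03],"yaw": 0},
  {"fingers": 0,"delta_pos": [0,0,-0.15],"yaw": 0},
  {"fingers": 0,"delta_pos": [0,0,-0.3],"yaw": 0},
  {"fingers": 0,"delta_pos": [-0.2,0,-0.4],"yaw": 0},
  {"fingers": 0,"delta_pos": [-0.4,0,-0.4],"yaw": 0},
  {"fingers": 0,"delta_pos": [-0.4,0,-0.4],"yaw": 0},
  {"fingers": 0,"delta_pos": [-0.4,0,-0.4],"yaw": 0},
])

```text
clock: 13.95
eef_pos: [0.3833, -0.2417, 0.1891]
tool_rot: [0.996, 0.088, 0.0, 0.0]
ft_force: [0.7, -0.7, -0.1]
grip_width: 0.0001
grasp_force: 0.0
```

```bash
python3 -c "
from h import *
to([.504,-.220,.068],10)
def toe(W):
    d=W[...,:2]-H_; a=d@u_; b=d@np.array([-u_[1],u_[0]])
    m=(a>.219)&(a<.232)&(abs(b)<.036)&(W[...,2]>.055)&(W[...,2]<.08); print('toe',m.sum(),np.median(W[...,2][m]), W[...,2][m].mean())
for n in ('side','top','side','top'):
    W=cloud(grab(n)); print(n); rider(W); toe(W); plane(W)
"
```

```text
pos [ 0.3833 -0.2417  0.1891] xyaw 10.08 q [-0.56  0.17 -0.19  1.2  -0.    2.4 ] F [ 0.67 -0.73 -0.14] t 13.95
delta [ 0.4087 -0.0011  0.4038] yaw cmd 0.0017824487681702393
side
rider 148 130 0.0676769788497281 0.067686589073495
toe 229 0.06546748422880229 0.0655468026678689
n 2322 angle 3.6594379543511604 std 0.0012244665935423704 z(a=.1) 0.058492357316941176 z at .21 0.06552754260127377 z toe 0.06677667442910011
top
rider 339 333 0.06728645171867584 0.06731911778965839
toe 230 0.06597541288087314 0.0660039604652278
n 2214 angle 3.606688061432214 std 0.0013298299157027563 z(a=.1) 0.05910284156400736 z at .21 0.06603634603743819 z toe 0.06726826969404846
side
rider 148 121 0.0682071881656895 0.06816222609564836
toe 223 0.06551010636538607 0.06547881394327718
n 2312 angle 3.605669629853729 std 0.0012246929237779386 z(a=.1) 0.05850921978237518 z at .21 0.0654407612415064 z toe 0.06667235231942009
top
rider 342 332 0.0672799410399981 0.0672390723122936
toe 229 0.06610159557663413 0.06610061330222126
n 2204 angle 3.639108048311761 std 0.001330904766793632 z(a=.1) 0.05911533700176061 z at .21 0.0661113329052971 z toe 0.06735383682539714
```

>>> jog_arm([
  {"fingers": 0,"delta_pos": [0.2,0,0],"yaw": 0},
  {"fingers": 0,"delta_pos": [0.4,0,0],"yaw": 0},
  {"fingers": 0,"delta_pos": [0.405,0,0.08],"yaw": 0},
  {"fingers": 0,"delta_pos": [0.405,0,0.2],"yaw": 0},
  {"fingers": 0,"delta_pos": [0.405,0,0.3],"yaw": 0},
  {"fingers": 0,"delta_pos": [0.405,0,0.36],"yaw": 0},
  {"fingers": 0,"delta_pos": [0.405,0,0.38],"yaw": 0},
  {"fingers": 0,"delta_pos": [0.405,0,0.38],"yaw": 0},
  {"fingers": 0,"delta_pos": [0.405,0,0.38],"yaw": 0},
])

```text
clock: 15.05
eef_pos: [0.5065, -0.2199, 0.0743]
tool_rot: [0.996, 0.09, 0.001, 0.0]
ft_force: [-0.3, 0.2, -0.1]
grip_width: -0.0001
grasp_force: 0.0
```

>>> jog_arm([
  {"fingers": 0,"delta_pos": [-0.008,0,0.006],"yaw": 0},
  {"fingers": 0,"delta_pos": [-0.008,0,0.014],"yaw": 0},
  {"fingers": 0,"delta_pos": [-0.008,0,0.02],"yaw": 0},
  {"fingers": 0,"delta_pos": [-0.008,0,0.024],"yaw": 0},
  {"fingers": 0,"delta_pos": [-0.008,0,0.027],"yaw": 0},
  {"fingers": 0,"delta_pos": [-0.008,0,0.027],"yaw": 0},
  {"fingers": 0,"delta_pos": [-0.008,0,0.027],"yaw": 0},
])

```text
clock: 15.75
eef_pos: [0.5031, -0.2204, 0.0656]
tool_rot: [0.996, 0.089, 0.0, 0.0]
ft_force: [-0.2, -0.0, 2.8]
grip_width: -0.0002
grasp_force: 1.1
```

>>> jog_arm([
  {"fingers": 0,"delta_pos": [0,0,-0.03],"yaw": 0},
  {"fingers": 0,"delta_pos": [0,0,-0.15],"yaw": 0},
  {"fingers": 0,"delta_pos": [0,0,-0.3],"yaw": 0},
  {"fingers": 0,"delta_pos": [-0.2,0,-0.4],"yaw": 0},
  {"fingers": 0,"delta_pos": [-0.4,0,-0.4],"yaw": 0},
  {"fingers": 0,"delta_pos": [-0.4,0,-0.4],"yaw": 0},
  {"fingers": 0,"delta_pos": [-0.4,0,-0.4],"yaw": 0},
  {"fingers": 0,"delta_pos": [-0.4,0,-0.4],"yaw": 0},
])

```text
clock: 16.55
eef_pos: [0.385, -0.2419, 0.1862]
tool_rot: [0.996, 0.089, 0.001, 0.0]
ft_force: [0.5, -0.8, 0.4]
grip_width: 0.0
grasp_force: 0.0
```

```bash
python3 -c "
from h import *
for n in ('side','top','side','top'):
    c=grab(n); W=cloud(c); print(n); rider(W); plane(W)
    if n=='side': save(c,'end.png')
"
```

```text
side
rider 155 129 0.06635002582412672 0.06638750406565745
n 2326 angle 3.6770463650166043 std 0.0012094710232023553 z(a=.1) 0.05849849978145911 z at .21 0.06556762973459258 z toe 0.06682249797781721
top
rider 341 332 0.06572602980194035 0.06569170611759623
n 2188 angle 3.6552247393275077 std 0.001332520937846066 z(a=.1) 0.05914521381371681 z at .21 0.06617227725767326 z toe 0.0674200359329345
side
rider 143 120 0.06646528651119245 0.06651162576995538
n 2331 angle 3.6930534797874164 std 0.0012345079156867798 z(a=.1) 0.05851035748790968 z at .21 0.06561034636999054 z toe 0.06687042593362916
top
rider 343 336 0.06561077405100023 0.06562657234036864
n 2160 angle 3.705759790920848 std 0.0013189977283315794 z(a=.1) 0.05920354085382133 z at .21 0.06632802608253549 z toe 0.06759224001264329
```

View pics/end.png

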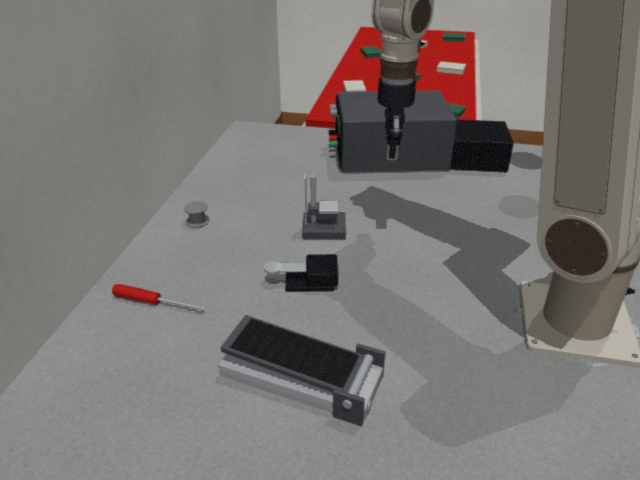

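The treadle is down with its toe edge near (235,340). The rider at (327,208) is level with it: both measure about 66 mm. The sustain pedal at (310,272) is untouched and the arm is clear.

```bash
python3 -c "
from workcell import bot
print(bot.job_done())"
```

```text
the job is handed in; nothing more can be done
None
```

The job is handed in: I pressed the treadle onto its bumper with about 15 N and left it there. I then pushed the gauge rider down level with the toe edge (both about 66 mm by camera) and never touched the sustain pedal.

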